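# Clear the jar off the trivet and park the pot lid

### The arm

A 6-joint arm with a two-finger parallel gripper is mounted at the origin on the work surface. World frame = base frame: x ahead of the robot, y to its left, z up, the work surface at z = 0. Lengths are in m, angles in rad, forces in N, time in s.
With the tool pointing down it reaches from about 0.375 to 0.975 m from the base axis. Payload 3.8 kg.
Tool frame: the origin (TCP) lies midway between the tips of the shut fingers; the grasp point (between the pads) lies 19 mm behind it; z points along the fingers, y is the line along which they close (so a half turn about z gives the same grasp; the last joint's range is limited). The gripper opens to 85 mm and grips with 20 to 120 N. Pads are 22 mm wide; open, the fingers measure 114 mm over their backs; the gripper's body (76 mm by 85 mm) begins 54 mm behind the grasp point. The pads swing forward as they close: fully open they stand 13 mm farther back than shut.
Start: joints at [1.212, 0.264, 1.604, -0, 1.274, -0.037], TCP at [0.213, 0.64, 0.231] pointing down, gripper open.
Joint ranges: [-2.63, 2.63], [-0.94, 2.18], [0.31, 2.57], [-1.31, 4.45], [0, 2.66], [-2.55, 2.55]. Speed limits (rad/s): [2.57, 2.57, 3.14, 3.14, 3.14, 3.14].

### API

Orientations are given as a rotation vector (axis times angle).
In Python, from workcell import bot, imaging gives the robot as it stands.
- The arm moves only by the tool step_arm, never from a script. Its argument "series" is a list of rows, each an object of numbers: "grip": the closure, from -1 (fully open) to 1 (shut); "x", "y", "z": the shift along the tool's x, y, z normalised to -1 to 1, where 1 is 500 mm; "ax", "ay", "az": the turn, a rotation vector about the tool's x, y, z normalised to -1 to 1, where 1 is 30 degrees. A call has 1 to 12 rows; each row is the pose to reach, as a shift and turn from the pose commanded when the call began, along the tool's axes at that moment; what a row does not reach only later rows make up. A row lasts 1/10 s, in which the tool goes at most 50 mm and 8.59 degrees, less where a joint would pass 70% of its speed; a pose out of reach is approached as far as the arm can. A call with a number of a shift or a turn outside -1 to 1 is refused whole. A call with a gripper value outside its range is refused whole. The fingers move at their own pace and stop on an object; "force" is the grip in N (left out, the last holds). Time passes only in rows, so rows that repeat a pose let the fingers close. It gives the time, the measured TCP pose, the force, the opening and the grip force at its end, in the units of the state.
- bot.read_state(): the state, without advancing time (a new reading comes with each control period).
- imaging.read_camera(name): name is "side" or "top"; returns a dict with "img" (420x560x3 uint8, red, green, blue), "fx", "fy", "cx", "cy" (pixels), "R" (3x3) and "t" (3): a world point X has camera coordinates R X + t. Camera axes: x right, y down, z forward; pixel columns grow to the right and rows downward; lengths in m; the calibration is good to about 2 mm. A picture is of the moment at which its call begins. There is no depth.
- bot.finish_job(): hands the job in; it is judged then, once.
The state is a dict: "time": time; "q": joint angles; "joint_vel": joint speeds; "joint_torque": joint torques, N m; "tool_pos": TCP position; "tcp_rot": TCP orientation; "wrist_force": force on the tool from outside, world axes, zero at the start; "torque": the same for the moment, N m; "width": opening from 0.0 (shut) to 1.0 (fully open); "grip_force": force on a finger pad.
Only numpy, scipy, OpenCV 4.12 (cv2) and the standard library are available. Lean on these libraries where they do the work, as an engineer would, in place of code of your own. Each camera call takes 0.05 s, during which the arm holds its last target. There are 200 camera calls.

### The job

Someone left a condiment jar standing on the green trivet. First put that jar back, upright, in the empty compartment of the wooden condiment tray; then set the round-knobbed aluminium pot lid flat on the middle of the trivet. Set both down gently, without dropping them or tipping the jar over.

Things in the scene. Friction and masses are not known exactly. Their poses are not given: they have to be found in the camera images.
- jar_centre (a point): Centre of the jar that stands on the trivet at the start: a loose upright clear glass jar with a steel twist cap, 50 mm in diameter (cap 48 mm), 95 mm tall, about 0.22 kg. The point is on its axis half-way up, 47.5 mm above its underside; z is its axis, upward. A second jar just like it, already in the tray, is not part of the task.
- tray_empty (a point): Centre of the floor of the empty compartment of the dark wooden condiment tray: fixed, 216 by 110 mm, 18 mm high, walls and floor 5 mm, one divider across its middle (each compartment about 100 mm square inside). The point is on the floor's top, 5 mm above the counter; x runs along the tray to the other compartment, whose jar stands 105 to 125 mm from this point; z is up.
- lid_knob (a point): Knob centre of the loose cast aluminium pot lid, rim down on the counter: 160 mm in diameter, rim 7 mm thick, dome 23 mm high, then a neck 18 mm across and a round knob 36 mm across, 26 mm tall, its top 63 mm above the lid's underside; about 0.42 kg. The point is on the lid's axis, 50 mm above its underside; z is up. A smaller flat lid with a strap handle is not part of the task.
- trivet_top (a point): Centre of the top face of the round green silicone trivet: fixed, 170 mm in diameter, 8 mm thick, lying on the counter; the point is 8 mm above the counter, z is up.
Not all that is in view belongs to the job. What is shaped like the part that bears jar_centre but purple is not meant.

How it is judged:
By the outcome, as a careful person would: the job done as asked, in the order asked, and still so for the second after the job is handed in, with the robot touching nothing.
It also fails if it takes over 64 s, if anything falls off the work surface, if the arm or the gripper's body presses on something with over 40 N, if the wrist force passes 120 N, or if a joint passes its speed limit or range.

## Working session

There is one attempt and no reset: what is moved stays moved. The work goes in short steps, Python scripts to look and compute and a tool call to move; the robot and the scene stay as the last step left them, time stands still between calls to the robot, and variables do not carry over. Pictures are saved under pics/ and viewed, at most 10 in all, crops included, and the job is handed in when it is done.

Besides the shell and the picture viewer there is one more tool, called after ">>>" by a JSON object that holds its "api" and its "payload", one argument or row to a line. step_arm: Moves the arm, as the interface text tells. Scaled input: -1 to 1 covers 500 mm each way for a shift and 30 degrees each way for a turn. Its arguments: {"type":"object","properties":{"series":{"type":"array","items":{"type":"object","properties":{"grip":{"type":"number"},"x":{"type":"number","minimum":-1,"maximum":1},"y":{"type":"number","minimum":-1,"maximum":1},"z":{"type":"number","minimum":-1,"maximum":1},"ax":{"type":"number","minimum":-1,"maximum":1},"ay":{"type":"number","minimum":-1,"maximum":1},"az":{"type":"number","minimum":-1,"maximum":1}}}},"force":{"type":"number"}},"required":["series"]}

```bash
mkdir -p pics; ls
python3 - <<'E'
from workcell import bot, imaging
import cv2
s=bot.read_state(); print({k:s[k] for k in('time','tool_pos','tcp_rot','width','wrist_force')})
for n in('top','side'):
    c=imaging.read_camera(n); cv2.imwrite(f'pics/{n}0.png',c['img'][:,:,::-1]); print(n,c['fx'],c['fy'],c['cx'],c['cy'],c['R'],c['t'])
E
```

```text
pics
{'time': 0.0, 'tool_pos': array([0.21322702, 0.63968852, 0.22999947]), 'tcp_rot': array([-0.50327904, -3.10055903,  0.00333515]), 'width': 0.999906379551358, 'wrist_force': array([-0.52750686,  0.27768944, -0.55348981])}
top 493.99931307036076 493.99931307036076 278.56038069309517 204.32056220216913 [[ 0.00791144 -0.99987322  0.01381826]
 [-0.98798433 -0.00994888 -0.15423356]
 [ 0.15435148 -0.01243202 -0.98793778]] [-0.01482645  0.52638779  0.98137809]
side 463.83454903170025 463.83454903170025 275.2797841004538 207.50063423604163 [[ 0.92591796 -0.37771936 -0.00200689]
 [-0.29221747 -0.71293706 -0.63743996]
 [ 0.23934262  0.59080355 -0.77049742]] [-0.49230968  0.18016066  0.94260894]
```

View pics/top0.png

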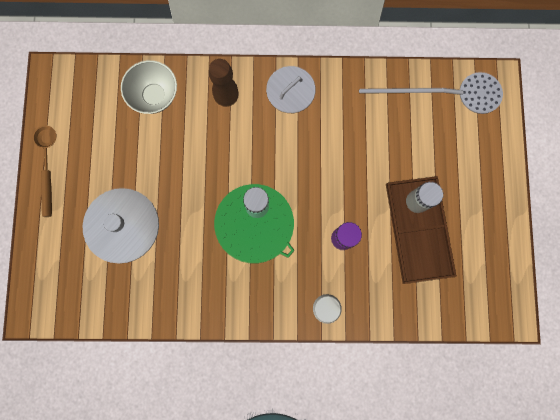

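View pics/side0.png

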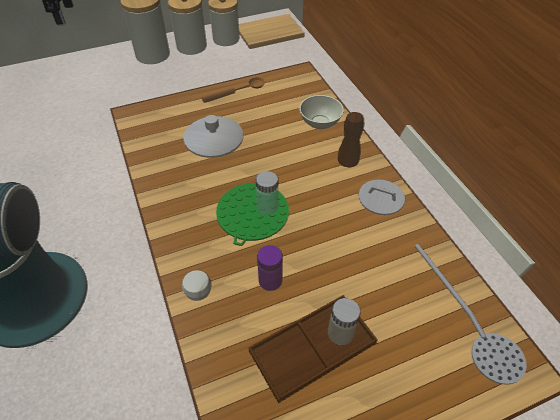

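Candidates:
- Jars: clear jar on trivet at top (256,200) / side (267,190), chosen. Jar already in the tray at top (430,195), purple jar (347,236) and small white pot (327,309) are not meant.
- Lids: round-knobbed lid at top (120,226), knob (113,222) / side (211,121), chosen. Strap-handled lid (291,90) is not meant.
- Empty compartment: the lower one, top (428,257) / side (288,365).

```bash
cat > h.py <<'E'
from workcell import bot, imaging
import cv2, numpy as np
from scipy.optimize import least_squares
def plane(c,uv,z):
    uv=np.atleast_2d(uv).astype(float)
    d=np.c_[(uv[:,0]-c['cx'])/c['fx'],(uv[:,1]-c['cy'])/c['fy'],np.ones(len(uv))]@c['R']
    o=-c['R'].T@c['t']
    return (o+d*((z-o[2])/d[:,2])[:,None])[:,:2]
def proj(c,X):
    p=np.atleast_2d(X)@c['R'].T+c['t']
    return np.c_[c['fx']*p[:,0]/p[:,2]+c['cx'],c['fy']*p[:,1]/p[:,2]+c['cy']]
def circ(p,r):  # robust circle fit of known radius
    f=least_squares(lambda a:np.hypot(*(p-a[:2]).T)-r,p.mean(0),loss='soft_l1',f_scale=.0015)
    return f.x,np.median(abs(f.fun))
def move(s,goal,yaw=0): # world shift to tool-axis shift, normalised
    R=cv2.Rodrigues(np.array(s['tcp_rot']))[0]
    return R.T@(np.array(goal)-s['tool_pos'])/.5
E
python3 - <<'E'
from h import *
rows=[]
for n,boxes in(('top',[(206,170,306,270),(75,180,165,270),(380,170,470,290)]),('side',[(210,160,300,250),(178,105,248,165),(240,290,385,405)])):
    c=imaging.read_camera(n); im=c['img'][:,:,::-1].copy()
    g=im.astype(int); m=((g[:,:,1]>g[:,:,2]+40)&(g[:,:,1]>g[:,:,0]+25)).astype(np.uint8)
    cs=max(cv2.findContours(m,0,1)[0],key=cv2.contourArea)[:,0]
    print(n,'trivet',circ(plane(c,cs,.008),.085))
    rows.append(np.hstack([cv2.resize(im[b[1]:b[3],b[0]:b[2]],(266,266),interpolation=cv2.INTER_CUBIC) for b in boxes]))
cv2.imwrite('pics/crop1.png',np.vstack(rows))
E
```

```text
top trivet (array([0.49090608, 0.04124449]), np.float64(0.0018363117515194927))
side trivet (array([0.47672842, 0.03431725]), np.float64(0.009567347358837554))
```

View pics/crop1.png

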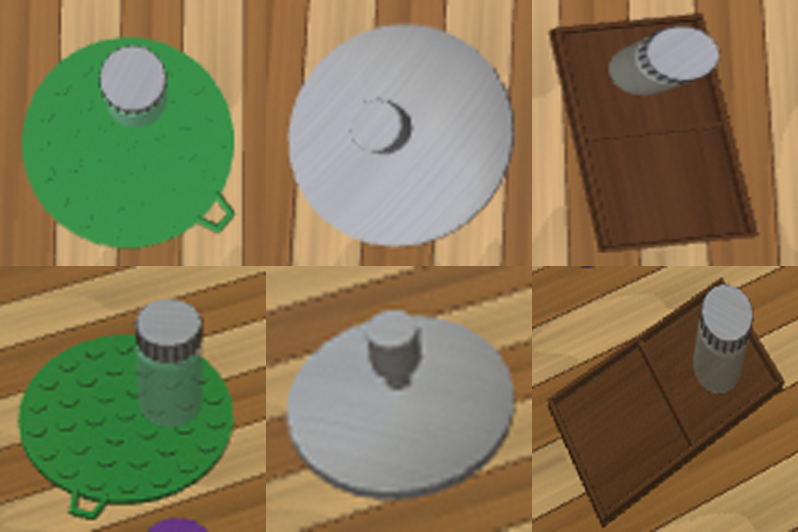

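The crop confirms the choice: a clear jar with steel cap on the green trivet, the lid with a round knob, and the empty compartment (lower in top view, left in side view). Now the positions.

Run:
```python
from h import *
np.set_printoptions(precision=4,suppress=True)
P={'top':dict(cap=(256,199.3),knob=(113.9,222.3),tray=[(386.4,184),(437.8,176.8),(455.4,275.5),(404,282.8)],troi=(206,170,306,270),lroi=(75,180,165,270),div=[(400,233),(445,227)]),
'side':dict(cap=(267.3,179.3),knob=(211.7,122.8),tray=[(376.3,340.6),(343.1,296.1),(249.3,349.2),(279.8,401.5)],troi=(210,175,300,250),lroi=(178,105,248,165))}
C={}
def cont(m,roi):
    z=np.zeros_like(m);a,b,c,d=roi;z[b:d,a:c]=m[b:d,a:c]
    return cv2.convexHull(max(cv2.findContours(z,0,1)[0],key=cv2.contourArea))[:,0]
for n,p in P.items():
    c=C[n]=imaging.read_camera(n); g=c['img'].astype(int)
    m=((g[:,:,1]>g[:,:,0]+30)&(g[:,:,1]>g[:,:,2]+20)).astype(np.uint8)
    hull=lambda pts:np.vstack([np.linspace(a,b,20) for a,b in zip(pts,np.roll(pts,-1,0))])
    print(n,'trivet',circ(plane(c,hull(cont(m,p['troi'])),.008),.085))
    m=(np.ptp(g,axis=2)<30).astype(np.uint8)
    print(' lid',circ(plane(c,hull(cont(m,p['lroi'])),.005),.080))
    print(' cap@.103',plane(c,p['cap'],.103),'knob@.05',plane(c,p['knob'],.05))
    t=plane(c,p['tray'],.018); print(' tray',t.tolist(),t.mean(0),np.linalg.norm(t-np.roll(t,-1,0),axis=1),np.degrees(np.arctan2(*(t[3]-t[0]+t[2]-t[1])[::-1] if n=='top' else (t[2]-t[1]+t[3]-t[0])[::-1])))
for k in('cap','knob'):
    def f(x): return np.hstack([(proj(C[n],x)-P[n][k])[0] for n in P])
    r=least_squares(f,[.5,0,.05]); print(k,r.x,r.fun)
```

```text
top trivet (array([0.491 , 0.0411]), np.float64(0.0007833281448700949))
 lid (array([0.4843, 0.3245]), np.float64(0.00047037590061133755))
 cap@.103 [[0.5262 0.0346]] knob@.05 [[0.4848 0.324 ]]
 tray [[0.576348877695173, -0.24047303243155282], [0.5932631895519977, -0.3514677835604335], [0.3839386209430202, -0.37943451551284485], [0.36809264340207415, -0.2716671978223892]] [ 0.4804 -0.3108] [0.1123 0.2112 0.1089 0.2106] -171.93626732381753
side trivet (array([0.4879, 0.0369]), np.float64(0.0010698607054555193))
 lid (array([0.4824, 0.3218]), np.float64(0.0011127004608509072))
 cap@.103 [[0.5258 0.031 ]] knob@.05 [[0.4832 0.3195]]
 tray [[0.5907071045971146, -0.35242440795197183], [0.5766259063663253, -0.24652642060361984], [0.36653754185054244, -0.2786449546361016], [0.3828737366963945, -0.385368798160995]] [ 0.4792 -0.3157] [0.1068 0.2125 0.108  0.2104] -171.1511075756912
cap [0.5271 0.0347 0.0987] [ 0.0135 -0.0671 -0.0742  0.019 ]
knob [0.4851 0.3257 0.0447] [-0.0256  0.1501  0.191  -0.0423]
```

Run:
```python
from h import *
s=bot.read_state(); print(move(s,[.526,.033,.20]), s['tool_pos'],s['tcp_rot'])
```

```text
[-0.97716759 -0.95419212  0.06234837] [0.21339003 0.64014955 0.23083887] [-5.03261170e-01 -3.10087471e+00  1.12659974e-03]
```

>>> {"api": "step_arm", "payload": {
  "series": [
    {"x": -0.09, "y": -0.09, "z": 0.0, "grip": -1},
    {"x": -0.15, "y": -0.15},
    {"x": -0.21, "y": -0.21},
    {"x": -0.27, "y": -0.27},
    {"x": -0.33, "y": -0.33},
    {"x": -0.39, "y": -0.39},
    {"x": -0.45, "y": -0.45},
    {"x": -0.5, "y": -0.5},
    {"x": -0.55, "y": -0.55},
    {"x": -0.6, "y": -0.6},
    {"x": -0.65, "y": -0.65},
    {"x": -0.7, "y": -0.7}
  ]
}}

```text
validation failed for argument at $.se...
```

>>> {"api": "step_arm", "payload": {
  "series": [
    {"x": -0.35, "y": -0.35, "z": 0, "ax": 0, "ay": 0, "az": 0, "grip": -1},
    {"x": -0.35, "y": -0.35, "z": 0, "ax": 0, "ay": 0, "az": 0, "grip": -1},
    {"x": -0.35, "y": -0.35, "z": 0, "ax": 0, "ay": 0, "az": 0, "grip": -1},
    {"x": -0.35, "y": -0.35, "z": 0, "ax": 0, "ay": 0, "az": 0, "grip": -1},
    {"x": -0.35, "y": -0.35, "z": 0, "ax": 0, "ay": 0, "az": 0, "grip": -1},
    {"x": -0.35, "y": -0.35, "z": 0, "ax": 0, "ay": 0, "az": 0, "grip": -1},
    {"x": -0.35, "y": -0.35, "z": 0, "ax": 0, "ay": 0, "az": 0, "grip": -1},
    {"x": -0.35, "y": -0.35, "z": 0, "ax": 0, "ay": 0, "az": 0, "grip": -1}
  ],
  "force": 40
}}

```text
time: 1.1
tool_pos: [0.324, 0.4198, 0.2315]
tcp_rot: [-0.503, -3.101, -0.001]
wrist_force: [-0.3, 0.6, 0.1]
width: 1.0
grip_force: 0.0
```

>>> {"api": "step_arm", "payload": {
  "series": [
    {"x": -0.627, "y": -0.604, "z": 0.06, "ax": 0, "ay": 0, "az": 0, "grip": -1},
    {"x": -0.627, "y": -0.604, "z": 0.06, "ax": 0, "ay": 0, "az": 0, "grip": -1},
    {"x": -0.627, "y": -0.604, "z": 0.06, "ax": 0, "ay": 0, "az": 0, "grip": -1},
    {"x": -0.627, "y": -0.604, "z": 0.06, "ax": 0, "ay": 0, "az": 0, "grip": -1},
    {"x": -0.627, "y": -0.604, "z": 0.06, "ax": 0, "ay": 0, "az": 0, "grip": -1},
    {"x": -0.627, "y": -0.604, "z": 0.06, "ax": 0, "ay": 0, "az": 0, "grip": -1},
    {"x": -0.627, "y": -0.604, "z": 0.06, "ax": 0, "ay": 0, "az": 0, "grip": -1},
    {"x": -0.627, "y": -0.604, "z": 0.06, "ax": 0, "ay": 0, "az": 0, "grip": -1},
    {"x": -0.627, "y": -0.604, "z": 0.06, "ax": 0, "ay": 0, "az": 0, "grip": -1},
    {"x": -0.627, "y": -0.604, "z": 0.06, "ax": 0, "ay": 0, "az": 0, "grip": -1},
    {"x": -0.627, "y": -0.604, "z": 0.06, "ax": 0, "ay": 0, "az": 0, "grip": -1},
    {"x": -0.627, "y": -0.604, "z": 0.06, "ax": 0, "ay": 0, "az": 0, "grip": -1}
  ]
}}

```text
time: 2.3
tool_pos: [0.5259, 0.0349, 0.2011]
tcp_rot: [-0.5, -3.101, -0.001]
wrist_force: [0.5, 0.5, -0.2]
width: 1.002
grip_force: 0.0
```

Run:
```python
from h import *
s=bot.read_state(); print(s['time'],s['q'],s['tool_pos'],move(s,[.526,.033,.046]))
ims=[imaging.read_camera(n)['img'][:,:,::-1] for n in('top','side')]
cv2.imwrite('pics/above.png',np.hstack([cv2.resize(ims[0][120:300,166:346],(400,400)),cv2.resize(ims[1][90:270,180:360],(400,400))]))
```

```text
2.3 [ 1.86932023e-02  5.64341361e-03  1.95214367e+00  6.20147251e-04
  1.18444024e+00 -1.23236948e+00] [0.52590817 0.03493617 0.20110969] [-0.00163722 -0.00372071  0.31021697]
```

View pics/above.png

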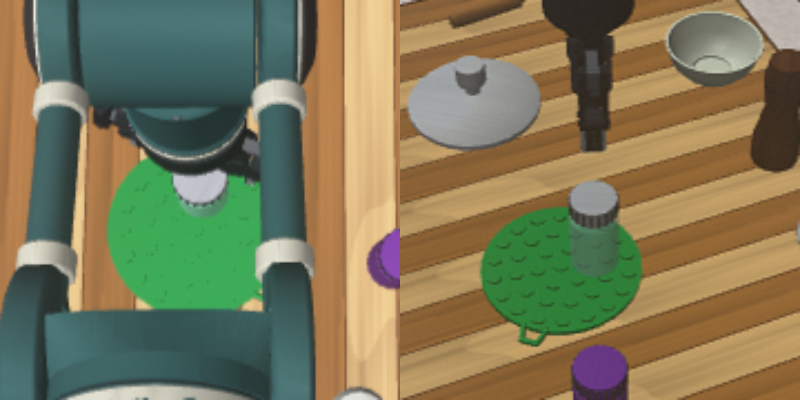

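The side half shows the open gripper centred over the jar (both at column ~593 of the crop). Descending.

>>> {"api": "step_arm", "payload": {
  "series": [
    {"x": 0, "y": -0.003, "z": 0.08, "ax": 0, "ay": 0, "az": 0, "grip": -1},
    {"x": 0, "y": -0.003, "z": 0.14, "ax": 0, "ay": 0, "az": 0, "grip": -1},
    {"x": 0, "y": -0.003, "z": 0.19, "ax": 0, "ay": 0, "az": 0, "grip": -1},
    {"x": 0, "y": -0.003, "z": 0.23, "ax": 0, "ay": 0, "az": 0, "grip": -1},
    {"x": 0, "y": -0.003, "z": 0.27, "ax": 0, "ay": 0, "az": 0, "grip": -1},
    {"x": 0, "y": -0.003, "z": 0.3, "ax": 0, "ay": 0, "az": 0, "grip": -1},
    {"x": 0, "y": -0.003, "z": 0.31, "ax": 0, "ay": 0, "az": 0, "grip": -1},
    {"x": 0, "y": -0.003, "z": 0.31, "ax": 0, "ay": 0, "az": 0, "grip": -1}
  ]
}}

```text
time: 3.2
tool_pos: [0.525, 0.0325, 0.0458]
tcp_rot: [-0.502, -3.1, 0.0]
wrist_force: [0.2, -0.1, 0.3]
width: 1.002
grip_force: 0.0
```

>>> {"api": "step_arm", "payload": {
  "series": [
    {"x": 0, "y": 0, "z": 0, "ax": 0, "ay": 0, "az": 0, "grip": -0.5},
    {"x": 0, "y": 0, "z": 0, "ax": 0, "ay": 0, "az": 0, "grip": -0.3},
    {"x": 0, "y": 0, "z": 0, "ax": 0, "ay": 0, "az": 0, "grip": -0.2},
    {"x": 0, "y": 0, "z": 0, "ax": 0, "ay": 0, "az": 0, "grip": -0.1},
    {"x": 0, "y": 0, "z": 0, "ax": 0, "ay": 0, "az": 0, "grip": 0.1},
    {"x": 0, "y": 0, "z": 0, "ax": 0, "ay": 0, "az": 0, "grip": 1},
    {"x": 0, "y": 0, "z": 0, "ax": 0, "ay": 0, "az": 0, "grip": 1},
    {"x": 0, "y": 0, "z": 0, "ax": 0, "ay": 0, "az": 0, "grip": 1},
    {"x": 0, "y": 0, "z": 0, "ax": 0, "ay": 0, "az": 0, "grip": 1}
  ],
  "force": 40
}}

```text
time: 4.1
tool_pos: [0.5275, 0.0322, 0.048]
tcp_rot: [0.503, 3.097, 0.002]
wrist_force: [0.7, 3.2, 6.5]
width: 0.567
grip_force: 42.4
```

>>> {"api": "step_arm", "payload": {
  "series": [
    {"x": 0, "y": 0, "z": -0.01, "ax": 0, "ay": 0, "az": 0, "grip": 1},
    {"x": 0, "y": 0, "z": -0.03, "ax": 0, "ay": 0, "az": 0, "grip": 1},
    {"x": 0, "y": 0, "z": -0.05, "ax": 0, "ay": 0, "az": 0, "grip": 1},
    {"x": 0, "y": 0, "z": -0.08, "ax": 0, "ay": 0, "az": 0, "grip": 1},
    {"x": 0, "y": 0, "z": -0.12, "ax": 0, "ay": 0, "az": 0, "grip": 1},
    {"x": 0, "y": 0, "z": -0.16, "ax": 0, "ay": 0, "az": 0, "grip": 1},
    {"x": 0, "y": 0, "z": -0.2, "ax": 0, "ay": 0, "az": 0, "grip": 1},
    {"x": 0, "y": 0, "z": -0.22, "ax": 0, "ay": 0, "az": 0, "grip": 1},
    {"x": 0, "y": 0, "z": -0.22, "ax": 0, "ay": 0, "az": 0, "grip": 1}
  ]
}}

```text
time: 5.0
tool_pos: [0.5272, 0.0318, 0.1589]
tcp_rot: [0.503, 3.096, 0.001]
wrist_force: [-0.3, 0.3, -2.6]
width: 0.571
grip_force: 41.9
```

Run:
```python
from h import *
s=bot.read_state(); print(s['time'],s['q'],s['tool_pos'],s['tcp_rot'],s['width'],s['wrist_force'],move(s,[.4276,-.321,.155]))
ims=[imaging.read_camera(n)['img'][:,:,::-1] for n in('top','side')]
cv2.imwrite('pics/lift.png',np.hstack([cv2.resize(ims[0][120:300,166:346],(400,400)),cv2.resize(ims[1][90:270,180:360],(400,400))]))
```

```text
5.0 [ 1.32240132e-02  4.16056433e-02  1.99740708e+00 -9.70397015e-05
  1.09792475e+00 -1.23562570e+00] [0.52717026 0.03184385 0.15888793] [5.02725964e-01 3.09644796e+00 1.13189240e-03] 0.5706641873785115 [-0.28159439  0.26770492 -2.58565091] [-0.03431575 -0.73245329  0.00686612]
```

View pics/lift.png

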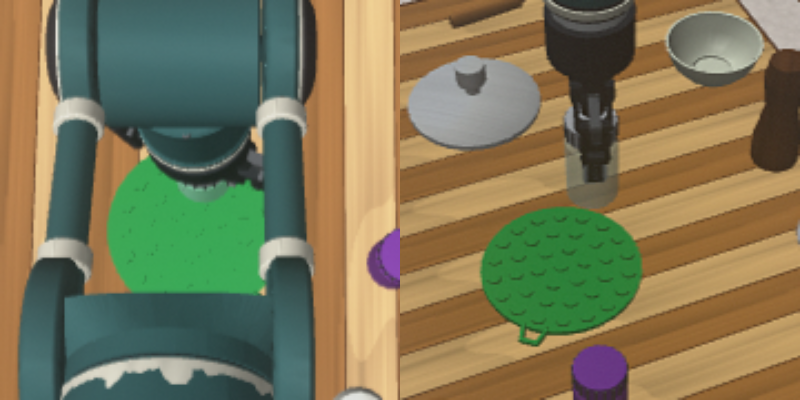

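Jar held upright, trivet clear. Going over to the empty compartment, raised enough to clear the purple jar.

>>> {"api": "step_arm", "payload": {
  "series": [
    {"x": 0, "y": -0.01, "z": -0.04, "ax": 0, "ay": 0, "az": 0, "grip": 1},
    {"x": 0, "y": -0.04, "z": -0.08, "ax": 0, "ay": 0, "az": 0, "grip": 1},
    {"x": 0, "y": -0.1, "z": -0.1, "ax": 0, "ay": 0, "az": 0, "grip": 1},
    {"x": -0.01, "y": -0.18, "z": -0.1, "ax": 0, "ay": 0, "az": 0, "grip": 1},
    {"x": -0.01, "y": -0.26, "z": -0.1, "ax": 0, "ay": 0, "az": 0, "grip": 1},
    {"x": -0.02, "y": -0.34, "z": -0.1, "ax": 0, "ay": 0, "az": 0, "grip": 1},
    {"x": -0.02, "y": -0.42, "z": -0.1, "ax": 0, "ay": 0, "az": 0, "grip": 1},
    {"x": -0.03, "y": -0.5, "z": -0.1, "ax": 0, "ay": 0, "az": 0, "grip": 1},
    {"x": -0.03, "y": -0.58, "z": -0.1, "ax": 0, "ay": 0, "az": 0, "grip": 1},
    {"x": -0.034, "y": -0.65, "z": -0.1, "ax": 0, "ay": 0, "az": 0, "grip": 1},
    {"x": -0.034, "y": -0.7, "z": -0.1, "ax": 0, "ay": 0, "az": 0, "grip": 1},
    {"x": -0.034, "y": -0.732, "z": -0.1, "ax": 0, "ay": 0, "az": 0, "grip": 1}
  ]
}}

```text
time: 6.3
tool_pos: [0.4244, -0.3218, 0.2045]
tcp_rot: [-0.506, -3.098, -0.002]
wrist_force: [0.2, -0.1, -2.2]
width: 0.567
grip_force: 42.4
```

Run:
```python
from h import *
s=bot.read_state(); print(s['time'],s['q'],s['tool_pos'],s['tcp_rot'],s['width'],s['wrist_force'],move(s,[.4276,-.321,.045]))
cs=[imaging.read_camera(n) for n in('top','side')]; ims=[c['img'][:,:,::-1].copy() for c in cs]
b=s['tool_pos']; th=np.linspace(0,2*np.pi,60)
for c,im in zip(cs,ims):
    for X in (np.c_[.4276+.025*np.cos(th),-.321+.025*np.sin(th),0*th+.005], np.c_[b[0]+.025*np.cos(th),b[1]+.025*np.sin(th),0*th+b[2]-.040]):
        cv2.polylines(im,[np.int32(proj(c,X)*16)],True,(0,0,255),1,cv2.LINE_AA,4)
cv2.imwrite('pics/tray.png',np.hstack([cv2.resize(ims[0][140:320,340:520],(400,400)),cv2.resize(ims[1][240:420,220:400],(400,400))]))
```

```text
6.3 [-6.95410378e-01  1.53338140e-02  1.93582109e+00 -3.34882884e-04
  1.19343839e+00 -1.94249059e+00] [ 0.42436579 -0.32183199  0.20453775] [-5.05640948e-01 -3.09785537e+00 -1.97469179e-03] 0.5674981865727032 [ 0.16312767 -0.14788331 -2.18784445] [-0.00653167  0.00337912  0.31906065]
```

View pics/tray.png

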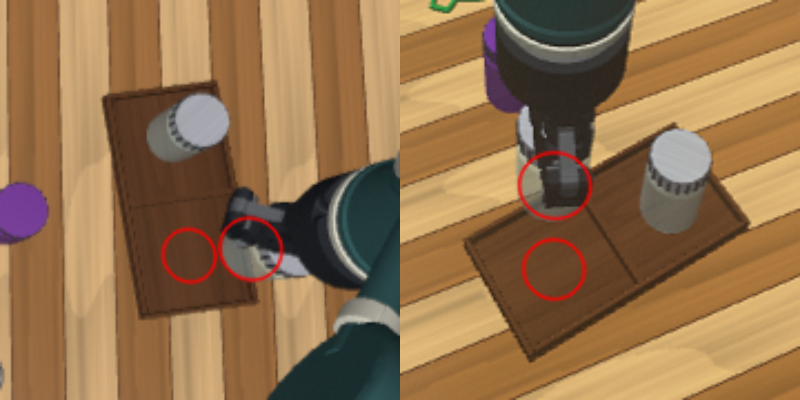

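Target circle sits in the middle of the empty compartment in both views, and the held jar is upright. Lowering, the last part slowly.

>>> {"api": "step_arm", "payload": {
  "series": [
    {"x": -0.006, "y": 0.003, "z": 0.05, "ax": 0, "ay": 0, "az": 0, "grip": 1},
    {"x": -0.006, "y": 0.003, "z": 0.1, "ax": 0, "ay": 0, "az": 0, "grip": 1},
    {"x": -0.006, "y": 0.003, "z": 0.15, "ax": 0, "ay": 0, "az": 0, "grip": 1},
    {"x": -0.006, "y": 0.003, "z": 0.2, "ax": 0, "ay": 0, "az": 0, "grip": 1},
    {"x": -0.006, "y": 0.003, "z": 0.24, "ax": 0, "ay": 0, "az": 0, "grip": 1},
    {"x": -0.006, "y": 0.003, "z": 0.27, "ax": 0, "ay": 0, "az": 0, "grip": 1},
    {"x": -0.006, "y": 0.003, "z": 0.29, "ax": 0, "ay": 0, "az": 0, "grip": 1},
    {"x": -0.006, "y": 0.003, "z": 0.3, "ax": 0, "ay": 0, "az": 0, "grip": 1},
    {"x": -0.006, "y": 0.003, "z": 0.305, "ax": 0, "ay": 0, "az": 0, "grip": 1},
    {"x": -0.006, "y": 0.003, "z": 0.305, "ax": 0, "ay": 0, "az": 0, "grip": 1}
  ]
}}

```text
time: 7.4
tool_pos: [0.4297, -0.3205, 0.0542]
tcp_rot: [0.503, 3.1, -0.001]
wrist_force: [-0.5, 0.4, -2.1]
width: 0.568
grip_force: 42.5
```

>>> {"api": "step_arm", "payload": {
  "series": [
    {"x": 0, "y": 0, "z": 0.004, "ax": 0, "ay": 0, "az": 0, "grip": 1},
    {"x": 0, "y": 0, "z": 0.007, "ax": 0, "ay": 0, "az": 0, "grip": 1},
    {"x": 0, "y": 0, "z": 0.01, "ax": 0, "ay": 0, "az": 0, "grip": 1},
    {"x": 0, "y": 0, "z": 0.012, "ax": 0, "ay": 0, "az": 0, "grip": 1},
    {"x": 0, "y": 0, "z": 0.012, "ax": 0, "ay": 0, "az": 0, "grip": 1}
  ]
}}

```text
time: 7.9
tool_pos: [0.4291, -0.3201, 0.0477]
tcp_rot: [-0.503, -3.101, -0.0]
wrist_force: [-0.6, -0.7, -3.5]
width: 0.57
grip_force: 42.5
```

>>> {"api": "step_arm", "payload": {
  "series": [
    {"x": 0, "y": 0, "z": 0.002, "ax": 0, "ay": 0, "az": 0, "grip": 1},
    {"x": 0, "y": 0, "z": 0.004, "ax": 0, "ay": 0, "az": 0, "grip": 1},
    {"x": 0, "y": 0, "z": 0.004, "ax": 0, "ay": 0, "az": 0, "grip": 1}
  ]
}}

```text
time: 8.2
tool_pos: [0.4291, -0.3201, 0.0456]
tcp_rot: [-0.503, -3.101, -0.0]
wrist_force: [-0.8, -0.5, -3.3]
width: 0.573
grip_force: 42.5
```

>>> {"api": "step_arm", "payload": {
  "series": [
    {"x": 0, "y": 0, "z": 0.002, "ax": 0, "ay": 0, "az": 0, "grip": 1},
    {"x": 0, "y": 0, "z": 0.004, "ax": 0, "ay": 0, "az": 0, "grip": 1},
    {"x": 0, "y": 0, "z": 0.004, "ax": 0, "ay": 0, "az": 0, "grip": 1}
  ]
}}

```text
time: 8.5
tool_pos: [0.4294, -0.3203, 0.045]
tcp_rot: [-0.503, -3.101, -0.0]
wrist_force: [-2.7, 2.6, 6.7]
width: 0.571
grip_force: 43.4
```

Contact with the floor felt (force −3 → +7 N). Releasing.

>>> {"api": "step_arm", "payload": {
  "series": [
    {"x": 0, "y": 0, "z": 0, "ax": 0, "ay": 0, "az": 0, "grip": -0.15},
    {"x": 0, "y": 0, "z": 0, "ax": 0, "ay": 0, "az": 0, "grip": -0.25},
    {"x": 0, "y": 0, "z": 0, "ax": 0, "ay": 0, "az": 0, "grip": -0.4},
    {"x": 0, "y": 0, "z": 0, "ax": 0, "ay": 0, "az": 0, "grip": -0.6},
    {"x": 0, "y": 0, "z": 0, "ax": 0, "ay": 0, "az": 0, "grip": -0.9},
    {"x": 0, "y": 0, "z": 0, "ax": 0, "ay": 0, "az": 0, "grip": -0.9},
    {"x": 0, "y": 0, "z": 0, "ax": 0, "ay": 0, "az": 0, "grip": -0.9}
  ]
}}

```text
time: 9.2
tool_pos: [0.4293, -0.3202, 0.0437]
tcp_rot: [-0.503, -3.101, -0.0]
wrist_force: [-0.3, -1.0, -0.7]
width: 0.95
grip_force: 0.0
```

>>> {"api": "step_arm", "payload": {
  "series": [
    {"x": 0, "y": 0, "z": -0.02, "ax": 0, "ay": 0, "az": 0, "grip": -0.9},
    {"x": 0, "y": 0, "z": -0.05, "ax": 0, "ay": 0, "az": 0, "grip": -0.9},
    {"x": 0, "y": 0, "z": -0.1, "ax": 0, "ay": 0, "az": 0, "grip": -0.9},
    {"x": 0, "y": 0, "z": -0.15, "ax": 0, "ay": 0, "az": 0, "grip": -0.9},
    {"x": 0, "y": 0, "z": -0.22, "ax": 0, "ay": 0, "az": 0, "grip": -0.9},
    {"x": 0, "y": 0, "z": -0.3, "ax": 0, "ay": 0, "az": 0, "grip": -0.9},
    {"x": 0, "y": 0, "z": -0.3, "ax": 0, "ay": 0, "az": 0, "grip": -0.9}
  ]
}}

```text
time: 9.9
tool_pos: [0.4331, -0.3233, 0.2026]
tcp_rot: [0.501, 3.089, -0.011]
wrist_force: [0.2, 0.2, 0.8]
width: 0.949
grip_force: 0.0
```

Run:
```python
from h import *
s=bot.read_state(); print(s['time'],s['q'],s['tool_pos'],s['width'],s['wrist_force'],move(s,[.4837,.3225,.16]))
ims=[imaging.read_camera(n)['img'][:,:,::-1] for n in('top','side')]
cv2.imwrite('pics/placed.png',np.hstack([cv2.resize(ims[0][140:320,340:520],(400,400)),cv2.resize(ims[1][240:420,220:400],(400,400))]))
```

```text
9.9 [-6.87360657e-01  2.04641192e-02  1.93439580e+00 -7.46289459e-07
  1.17245741e+00 -1.93642090e+00] [ 0.43307536 -0.32330022  0.20258011] 0.9492212582673841 [0.16924285 0.16777791 0.75663454] [0.31343261 1.25774988 0.07456941]
```

View pics/placed.png

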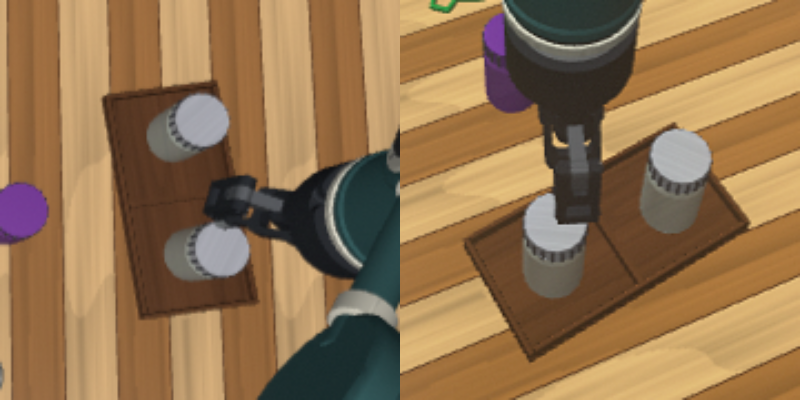

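Jar stands upright in the middle of the empty compartment (crop ~(220,250) top, (555,245) side). Now to the lid.

>>> {"api": "step_arm", "payload": {
  "series": [
    {"x": 0.15, "y": 0.6, "z": 0, "ax": 0, "ay": 0, "az": 0, "grip": -1},
    {"x": 0.15, "y": 0.6, "z": 0, "ax": 0, "ay": 0, "az": 0, "grip": -1},
    {"x": 0.15, "y": 0.6, "z": 0, "ax": 0, "ay": 0, "az": 0, "grip": -1},
    {"x": 0.15, "y": 0.6, "z": 0, "ax": 0, "ay": 0, "az": 0, "grip": -1},
    {"x": 0.15, "y": 0.6, "z": 0, "ax": 0, "ay": 0, "az": 0, "grip": -1},
    {"x": 0.15, "y": 0.6, "z": 0, "ax": 0, "ay": 0, "az": 0, "grip": -1},
    {"x": 0.15, "y": 0.6, "z": 0, "ax": 0, "ay": 0, "az": 0, "grip": -1},
    {"x": 0.15, "y": 0.6, "z": 0, "ax": 0, "ay": 0, "az": 0, "grip": -1},
    {"x": 0.15, "y": 0.6, "z": 0, "ax": 0, "ay": 0, "az": 0, "grip": -1}
  ]
}}

```text
time: 10.9
tool_pos: [0.4524, -0.0125, 0.1931]
tcp_rot: [-0.502, -3.1, 0.001]
wrist_force: [-0.3, 0.1, -0.3]
width: 1.0
grip_force: 0.0
```

>>> {"api": "step_arm", "payload": {
  "series": [
    {"x": 0.163, "y": 0.658, "z": 0.07, "ax": 0, "ay": 0, "az": 0, "grip": -1},
    {"x": 0.163, "y": 0.658, "z": 0.07, "ax": 0, "ay": 0, "az": 0, "grip": -1},
    {"x": 0.163, "y": 0.658, "z": 0.07, "ax": 0, "ay": 0, "az": 0, "grip": -1},
    {"x": 0.163, "y": 0.658, "z": 0.07, "ax": 0, "ay": 0, "az": 0, "grip": -1},
    {"x": 0.163, "y": 0.658, "z": 0.07, "ax": 0, "ay": 0, "az": 0, "grip": -1},
    {"x": 0.163, "y": 0.658, "z": 0.07, "ax": 0, "ay": 0, "az": 0, "grip": -1},
    {"x": 0.163, "y": 0.658, "z": 0.07, "ax": 0, "ay": 0, "az": 0, "grip": -1},
    {"x": 0.163, "y": 0.658, "z": 0.07, "ax": 0, "ay": 0, "az": 0, "grip": -1},
    {"x": 0.163, "y": 0.658, "z": 0.07, "ax": 0, "ay": 0, "az": 0, "grip": -1},
    {"x": 0.163, "y": 0.658, "z": 0.07, "ax": 0, "ay": 0, "az": 0, "grip": -1}
  ]
}}

```text
time: 11.9
tool_pos: [0.4803, 0.3238, 0.1584]
tcp_rot: [-0.507, -3.1, 0.002]
wrist_force: [-0.2, -0.2, -0.1]
width: 0.995
grip_force: 0.0
```

Run:
```python
from h import *
s=bot.read_state(); print(s['time'],s['tool_pos'],s['tcp_rot'],s['width'],s['joint_vel'].round(3),move(s,[.484,.3225,.031]))
```

```text
11.9 [0.48028522 0.32375837 0.15836573] [-5.06751608e-01 -3.09992293e+00  2.14771243e-03] 0.9952019987032776 [-0.005 -0.016  0.006  0.004 -0.     0.003] [-0.00791929  0.00034533  0.2547289 ]
```

>>> {"api": "step_arm", "payload": {
  "series": [
    {"x": -0.008, "y": 0, "z": 0.06, "ax": 0, "ay": 0, "az": 0, "grip": -1},
    {"x": -0.008, "y": 0, "z": 0.11, "ax": 0, "ay": 0, "az": 0, "grip": -1},
    {"x": -0.008, "y": 0, "z": 0.16, "ax": 0, "ay": 0, "az": 0, "grip": -1},
    {"x": -0.008, "y": 0, "z": 0.2, "ax": 0, "ay": 0, "az": 0, "grip": -1},
    {"x": -0.008, "y": 0, "z": 0.23, "ax": 0, "ay": 0, "az": 0, "grip": -1},
    {"x": -0.008, "y": 0, "z": 0.25, "ax": 0, "ay": 0, "az": 0, "grip": -1},
    {"x": -0.008, "y": 0, "z": 0.258, "ax": 0, "ay": 0, "az": 0, "grip": -1},
    {"x": -0.008, "y": 0, "z": 0.258, "ax": 0, "ay": 0, "az": 0, "grip": -1}
  ]
}}

```text
time: 12.7
tool_pos: [0.4837, 0.3244, 0.0298]
tcp_rot: [-0.504, -3.101, 0.0]
wrist_force: [0.6, 0.1, 0.4]
width: 0.995
grip_force: 0.0
```

>>> {"api": "step_arm", "payload": {
  "series": [
    {"x": 0, "y": 0, "z": 0, "ax": 0, "ay": 0, "az": 0, "grip": -0.4},
    {"x": 0, "y": 0, "z": 0, "ax": 0, "ay": 0, "az": 0, "grip": -0.1},
    {"x": 0, "y": 0, "z": 0, "ax": 0, "ay": 0, "az": 0, "grip": 0.1},
    {"x": 0, "y": 0, "z": 0, "ax": 0, "ay": 0, "az": 0, "grip": 0.2},
    {"x": 0, "y": 0, "z": 0, "ax": 0, "ay": 0, "az": 0, "grip": 0.4},
    {"x": 0, "y": 0, "z": 0, "ax": 0, "ay": 0, "az": 0, "grip": 1},
    {"x": 0, "y": 0, "z": 0, "ax": 0, "ay": 0, "az": 0, "grip": 1},
    {"x": 0, "y": 0, "z": 0, "ax": 0, "ay": 0, "az": 0, "grip": 1},
    {"x": 0, "y": 0, "z": 0, "ax": 0, "ay": 0, "az": 0, "grip": 1}
  ],
  "force": 60
}}

```text
time: 13.6
tool_pos: [0.4841, 0.3254, 0.0308]
tcp_rot: [0.503, 3.1, 0.002]
wrist_force: [-1.4, 0.2, 6.2]
width: 0.404
grip_force: 59.3
```

>>> {"api": "step_arm", "payload": {
  "series": [
    {"x": 0, "y": 0, "z": -0.01, "ax": 0, "ay": 0, "az": 0, "grip": 1},
    {"x": 0, "y": 0, "z": -0.02, "ax": 0, "ay": 0, "az": 0, "grip": 1},
    {"x": 0, "y": 0, "z": -0.04, "ax": 0, "ay": 0, "az": 0, "grip": 1},
    {"x": 0, "y": 0, "z": -0.07, "ax": 0, "ay": 0, "az": 0, "grip": 1},
    {"x": 0, "y": 0, "z": -0.1, "ax": 0, "ay": 0, "az": 0, "grip": 1},
    {"x": 0, "y": 0, "z": -0.12, "ax": 0, "ay": 0, "az": 0, "grip": 1},
    {"x": 0, "y": 0, "z": -0.13, "ax": 0, "ay": 0, "az": 0, "grip": 1},
    {"x": 0, "y": 0, "z": -0.13, "ax": 0, "ay": 0, "az": 0, "grip": 1}
  ]
}}

```text
time: 14.4
tool_pos: [0.4844, 0.3253, 0.0964]
tcp_rot: [0.503, 3.099, 0.003]
wrist_force: [0.4, -0.4, -5.8]
width: 0.398
grip_force: 60.3
```

Run:
```python
from h import *
s=bot.read_state(); print(s['time'],s['tool_pos'],s['tcp_rot'],s['width'],s['wrist_force'],s['torque'],move(s,[.4895,.0395,.095]))
ims=[imaging.read_camera(n)['img'][:,:,::-1] for n in('top','side')]
cv2.imwrite('pics/lid.png',np.hstack([cv2.resize(ims[0][130:310,50:230],(400,400)),cv2.resize(ims[1][50:230,140:320],(400,400))]))
```

```text
14.4 [0.48439699 0.32526814 0.09639088] [5.02939620e-01 3.09896430e+00 2.80303139e-03] 0.39830110012272435 [ 0.44678479 -0.37582085 -5.79193092] [-0.01606673 -0.00373573 -0.00091088] [-0.19042962 -0.53897888  0.00198875]
```

View pics/lid.png

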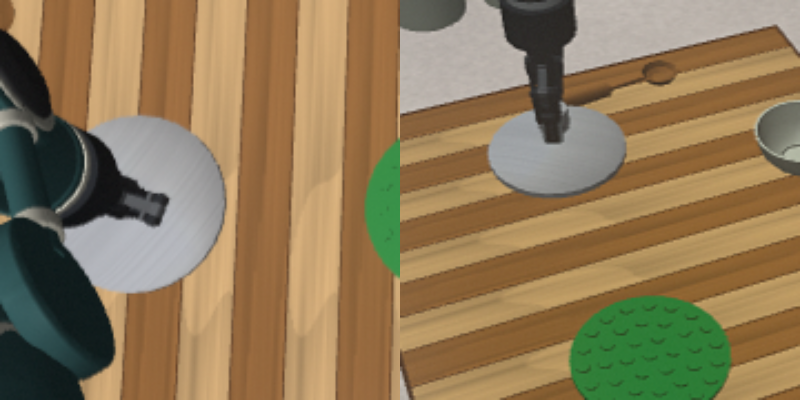

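Lid held level by the knob; trivet is now unobstructed, so refit its centre.

Run:
```python
from h import *
s=bot.read_state()
for n,(a,b,c_,d) in(('top',(206,170,306,270)),('side',(200,165,300,250))):
    c=imaging.read_camera(n); g=c['img'].astype(int)
    m=((g[:,:,1]>g[:,:,0]+30)&(g[:,:,1]>g[:,:,2]+20)).astype(np.uint8); z=m*0; z[b:d,a:c_]=m[b:d,a:c_]
    z=cv2.morphologyEx(z,cv2.MORPH_OPEN,np.ones((9,9),np.uint8))
    print(n,circ(plane(c,max(cv2.findContours(z,0,1)[0],key=cv2.contourArea)[:,0]+0.,.008 if n=='top' else .006),.085))
print(move(s,[.4905,.0413,.0964]))
```

```text
top (array([0.49166525, 0.04167567]), np.float64(0.0016194055113714356))
side (array([0.49004055, 0.03936223]), np.float64(0.0023924530703581526))
[-0.19288928 -0.53291532 -0.00340683]
```

>>> {"api": "step_arm", "payload": {
  "series": [
    {"x": -0.01, "y": -0.02, "z": 0, "ax": 0, "ay": 0, "az": 0, "grip": 1},
    {"x": -0.03, "y": -0.07, "z": 0, "ax": 0, "ay": 0, "az": 0, "grip": 1},
    {"x": -0.05, "y": -0.13, "z": 0, "ax": 0, "ay": 0, "az": 0, "grip": 1},
    {"x": -0.07, "y": -0.19, "z": 0, "ax": 0, "ay": 0, "az": 0, "grip": 1},
    {"x": -0.09, "y": -0.25, "z": 0, "ax": 0, "ay": 0, "az": 0, "grip": 1},
    {"x": -0.11, "y": -0.31, "z": 0, "ax": 0, "ay": 0, "az": 0, "grip": 1},
    {"x": -0.13, "y": -0.37, "z": 0, "ax": 0, "ay": 0, "az": 0, "grip": 1},
    {"x": -0.155, "y": -0.43, "z": 0, "ax": 0, "ay": 0, "az": 0, "grip": 1},
    {"x": -0.175, "y": -0.48, "z": 0, "ax": 0, "ay": 0, "az": 0, "grip": 1},
    {"x": -0.187, "y": -0.515, "z": 0, "ax": 0, "ay": 0, "az": 0, "grip": 1},
    {"x": -0.193, "y": -0.533, "z": 0, "ax": 0, "ay": 0, "az": 0, "grip": 1},
    {"x": -0.193, "y": -0.533, "z": 0, "ax": 0, "ay": 0, "az": 0, "grip": 1}
  ]
}}

```text
time: 15.8
tool_pos: [0.4903, 0.0401, 0.0945]
tcp_rot: [-0.506, -3.1, 0.0]
wrist_force: [0.9, 0.0, -5.1]
width: 0.402
grip_force: 60.8
```

Run:
```python
from h import *
s=bot.read_state(); print(s['time'],s['tool_pos'],s['tcp_rot'],s['wrist_force'],move(s,[.4905,.041,.039]))
```

```text
15.8 [0.49034851 0.04013295 0.09448124] [-5.06491392e-01 -3.09983105e+00  4.49187232e-04] [ 0.91345051  0.04676027 -5.08137069] [0.00019806 0.00178341 0.11096194]
```

>>> {"api": "step_arm", "payload": {
  "series": [
    {"x": 0, "y": 0.002, "z": 0.03, "ax": 0, "ay": 0, "az": 0, "grip": 1},
    {"x": 0, "y": 0.002, "z": 0.055, "ax": 0, "ay": 0, "az": 0, "grip": 1},
    {"x": 0, "y": 0.002, "z": 0.075, "ax": 0, "ay": 0, "az": 0, "grip": 1},
    {"x": 0, "y": 0.002, "z": 0.088, "ax": 0, "ay": 0, "az": 0, "grip": 1},
    {"x": 0, "y": 0.002, "z": 0.096, "ax": 0, "ay": 0, "az": 0, "grip": 1},
    {"x": 0, "y": 0.002, "z": 0.1, "ax": 0, "ay": 0, "az": 0, "grip": 1},
    {"x": 0, "y": 0.002, "z": 0.1, "ax": 0, "ay": 0, "az": 0, "grip": 1}
  ]
}}

```text
time: 16.5
tool_pos: [0.4911, 0.0425, 0.0447]
tcp_rot: [-0.503, -3.101, 0.0]
wrist_force: [-1.0, -0.5, -4.6]
width: 0.406
grip_force: 60.9
```

>>> {"api": "step_arm", "payload": {
  "series": [
    {"x": 0, "y": 0, "z": 0.002, "ax": 0, "ay": 0, "az": 0, "grip": 1},
    {"x": 0, "y": 0, "z": 0.004, "ax": 0, "ay": 0, "az": 0, "grip": 1},
    {"x": 0, "y": 0, "z": 0.006, "ax": 0, "ay": 0, "az": 0, "grip": 1},
    {"x": 0, "y": 0, "z": 0.006, "ax": 0, "ay": 0, "az": 0, "grip": 1}
  ]
}}

```text
time: 16.9
tool_pos: [0.4911, 0.0423, 0.0418]
tcp_rot: [0.503, 3.101, 0.0]
wrist_force: [-0.6, -0.3, -5.9]
width: 0.402
grip_force: 60.9
```

>>> {"api": "step_arm", "payload": {
  "series": [
    {"x": 0, "y": -0.002, "z": 0.002, "ax": 0, "ay": 0, "az": 0, "grip": 1},
    {"x": 0, "y": -0.002, "z": 0.004, "ax": 0, "ay": 0, "az": 0, "grip": 1},
    {"x": 0, "y": -0.002, "z": 0.004, "ax": 0, "ay": 0, "az": 0, "grip": 1}
  ]
}}

```text
time: 17.2
tool_pos: [0.4906, 0.0413, 0.0396]
tcp_rot: [-0.503, -3.101, 0.0]
wrist_force: [1.6, -0.2, -5.7]
width: 0.403
grip_force: 60.9
```

>>> {"api": "step_arm", "payload": {
  "series": [
    {"x": 0, "y": 0, "z": 0.001, "ax": 0, "ay": 0, "az": 0, "grip": 1},
    {"x": 0, "y": 0, "z": 0.002, "ax": 0, "ay": 0, "az": 0, "grip": 1},
    {"x": 0, "y": 0, "z": 0.002, "ax": 0, "ay": 0, "az": 0, "grip": 1}
  ]
}}

```text
time: 17.5
tool_pos: [0.4908, 0.0414, 0.0389]
tcp_rot: [0.503, 3.101, -0.0]
wrist_force: [-0.8, -0.0, -3.9]
width: 0.406
grip_force: 60.9
```

>>> {"api": "step_arm", "payload": {
  "series": [
    {"x": 0, "y": 0, "z": 0.001, "ax": 0, "ay": 0, "az": 0, "grip": 1},
    {"x": 0, "y": 0, "z": 0.002, "ax": 0, "ay": 0, "az": 0, "grip": 1},
    {"x": 0, "y": 0, "z": 0.002, "ax": 0, "ay": 0, "az": 0, "grip": 1}
  ]
}}

```text
time: 17.8
tool_pos: [0.4908, 0.0413, 0.0388]
tcp_rot: [-0.503, -3.101, 0.0]
wrist_force: [-5.0, -0.6, 4.5]
width: 0.406
grip_force: 62.1
```

Contact (−6 → +4.5 N). Releasing and rising clear.

>>> {"api": "step_arm", "payload": {
  "series": [
    {"x": 0, "y": 0, "z": 0, "ax": 0, "ay": 0, "az": 0, "grip": 0.15},
    {"x": 0, "y": 0, "z": 0, "ax": 0, "ay": 0, "az": 0, "grip": 0.05},
    {"x": 0, "y": 0, "z": 0, "ax": 0, "ay": 0, "az": 0, "grip": -0.2},
    {"x": 0, "y": 0, "z": 0, "ax": 0, "ay": 0, "az": 0, "grip": -0.6},
    {"x": 0, "y": 0, "z": 0, "ax": 0, "ay": 0, "az": 0, "grip": -0.9},
    {"x": 0, "y": 0, "z": 0, "ax": 0, "ay": 0, "az": 0, "grip": -0.9},
    {"x": 0, "y": 0, "z": 0, "ax": 0, "ay": 0, "az": 0, "grip": -0.9}
  ]
}}

```text
time: 18.5
tool_pos: [0.4908, 0.0414, 0.0378]
tcp_rot: [0.503, 3.101, -0.0]
wrist_force: [0.5, 0.2, 0.1]
width: 0.949
grip_force: 0.0
```

>>> {"api": "step_arm", "payload": {
  "series": [
    {"x": 0, "y": 0, "z": -0.03, "ax": 0, "ay": 0, "az": 0, "grip": -0.9},
    {"x": 0, "y": 0, "z": -0.08, "ax": 0, "ay": 0, "az": 0, "grip": -0.9},
    {"x": 0, "y": 0, "z": -0.15, "ax": 0, "ay": 0, "az": 0, "grip": -0.9},
    {"x": 0, "y": 0, "z": -0.22, "ax": 0, "ay": 0, "az": 0, "grip": -0.9},
    {"x": 0, "y": 0.08, "z": -0.3, "ax": 0, "ay": 0, "az": 0, "grip": -0.9},
    {"x": 0, "y": 0.16, "z": -0.32, "ax": 0, "ay": 0, "az": 0, "grip": -0.9},
    {"x": 0, "y": 0.25, "z": -0.32, "ax": 0, "ay": 0, "az": 0, "grip": -0.9},
    {"x": 0, "y": 0.34, "z": -0.32, "ax": 0, "ay": 0, "az": 0, "grip": -0.9},
    {"x": 0, "y": 0.43, "z": -0.32, "ax": 0, "ay": 0, "az": 0, "grip": -0.9},
    {"x": 0, "y": 0.5, "z": -0.32, "ax": 0, "ay": 0, "az": 0, "grip": -0.9},
    {"x": 0, "y": 0.5, "z": -0.32, "ax": 0, "ay": 0, "az": 0, "grip": -0.9}
  ]
}}

```text
time: 19.6
tool_pos: [0.5707, 0.2827, 0.1975]
tcp_rot: [0.498, 3.101, 0.003]
wrist_force: [-0.4, -0.0, 0.3]
width: 0.951
grip_force: 0.0
```

Run:
```python
from h import *
s=bot.read_state(); print(s['time'],s['tool_pos'],s['wrist_force'],s['joint_vel'].round(3))
ims=[imaging.read_camera(n)['img'][:,:,::-1] for n in('top','side')]
cv2.imwrite('pics/end.png',np.hstack([cv2.resize(ims[0][140:320,180:480],(400,240)),cv2.resize(ims[1][120:420,150:450],(400,400))[:240]]) if 0 else np.vstack([cv2.resize(ims[0][150:300,190:490],(600,300)),cv2.resize(ims[1][150:300,150:450],(600,300))]))
```

```text
19.6 [0.57066332 0.28274584 0.19745707] [-0.44153251 -0.03251963  0.31258064] [-0.047 -0.036  0.055 -0.038  0.032 -0.031]
```

View pics/end.png

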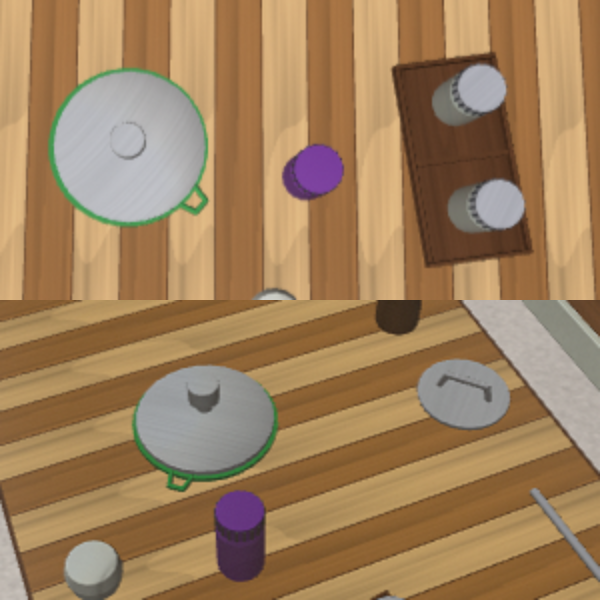

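The lid lies flat and centred on the trivet, with an even green ring around it at top crop (128,146). The jar stands upright in its compartment at (490,205), and the robot is clear of everything.

```bash
python3 -c "
from workcell import bot
print(bot.finish_job())"
```

```text
the job is handed in; nothing more can be done
None
```

The jar is back upright in the empty tray compartment, the round-knobbed lid is flat on the middle of the trivet, and the job is handed in at about 20 s.

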